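Unstack clay pots onto their saucers

ROBOT

A 6-joint arm with a two-finger parallel gripper is mounted at the origin on the work surface. World frame = base frame: x ahead of the robot, y to its left, z up, the work surface at z = 0. Lengths are in mm, angles in rad, forces in N, time in s.
With the tool pointing down it reaches from about 325 to 775 mm from the base axis. Payload 9.3 kg.
Tool frame: the origin (TCP) lies at the very end of the fingers, on their centre line; the grasp point (between the pads) lies 19 mm behind it; z points along the fingers, y is the line along which they close (so a half turn about z gives the same grasp; the last joint's range is limited). The gripper opens to 85 mm and grips with 20 to 120 N. Pads are 22 mm wide; open, the fingers measure 114 mm over their backs; the gripper's body (76 mm by 85 mm) begins 54 mm behind the grasp point. The pads swing forward as they close: fully open they stand 13 mm farther back than shut.
Start: joints at [1.133, 0.259, 0.021, 1.334, 0, 1.418], TCP at [154.532, 527.841, 231.279] pointing down, gripper open.
Joint ranges: [-3.04, 3.04], [-0.91, 1.82], [-1.04, 1.36], [-1.92, 1.95], [-1.52, 1.45], [-3.14, 3.14]. Speed limits (rad/s): [2.22, 2.22, 2.79, 3.14, 3.14, 3.14].

INTERFACE

Orientations are given as a unit quaternion [x, y, z, w].
In Python, from rig import readout, vision, order gives the robot as it stands.
- The arm moves only by the tool step_arm, never from a script. Its argument "steps" is a list of rows, each a list of 3 entries, a list of its own where there are three numbers: the shift along the world's x, y, z in a scale on which 1.0 is 1000 mm, then the turn about the world's z in shares of 4 rad (1.0 is 4 rad), then the closure, from 0 (fully open) to 1 (shut). A call has 1 to 20 rows; each row is the pose to reach, as a shift and turn from the pose commanded when the call began; what a row does not reach only later rows make up. A row lasts 1/8 s, in which the tool goes at most 62.5 mm and 10.7 degrees, less where a joint would pass 70% of its speed; a pose out of reach is approached as far as the arm can. A shift or turn number past 1, either way, is cut back to 1. A call with a gripper value outside its range is refused whole. The fingers move at their own pace and stop on an object; "squeeze" is the grip in N (left out, the last holds). Time passes only in rows, so rows that repeat a pose let the fingers close. It gives the time, the measured TCP pose, the force, the opening and the grip force at its end, in the units of the state.
- readout.sense(): the state, without advancing time (a new reading comes with each control period).
- vision.read_camera(name): name is "scene" or "top" or "wrist"; returns (picture, depth): 480x640x3 uint8, red, green, blue; 480x640 float32, mm along the optical axis (not along the pixel's ray), 0 where there is no reading.
- vision.camera_model(name): a dict with "intrinsics" (3x3 intrinsics, pixels), "R" (3x3) and "t" (3): a world point X has camera coordinates R X + t. Camera axes: x right, y down, z forward; pixel columns grow to the right and rows downward; lengths in mm; the calibration is good to about 2 mm. A picture is of the moment at which its call begins: read the wrist's pose just before it. camera_model takes no time and is no camera call; for the wrist camera it gives the pose at the moment of the call.
- order.job_done(): hands the job in; it is judged then, once.
The state is a dict: "time_s": time; "joint_positions": joint angles; "qd": joint speeds; "tau": joint torques, N m; "eef_pos": TCP position; "eef_rot": TCP orientation; "wrist_force": force on the tool from outside, world axes, zero at the start; "wrist_torque": the same for the moment, N m; "finger_gap": finger opening in mm; "finger_force": force on a finger pad.
Only numpy, scipy, OpenCV 4.12 (cv2) and the standard library are available. Lean on these libraries where they do the work, as an engineer would, in place of code of your own. Each camera call takes 0.05 s, during which the arm holds its last target. There are 200 camera calls.

TASK

Three clay pots are stacked one inside another: a tall narrow one, an ordinary one and a wide low one. Take the stack apart and stand each pot gently on the terracotta saucer of its own size - smallest, middle, largest - upright and flat on the saucer's floor, leaving the saucers where they lie. Do not drop or knock over a pot, and leave the nursery pot with its white saucer and the trowel alone.

Things in the scene. Friction and masses are not known exactly. Their poses are not given: they have to be found in the camera images.
- long_tom: Tall narrow terracotta pot, top of the stack, loose on the standard pot's floor, its upper 38 mm above that pot's rim. 130 mm tall, 62 mm across the rim. Top 26 mm: nearly upright collar, wall 9 mm thick (mouth 44 mm wide); below it tapers to a flat foot 46 mm across; inner floor 8 mm above the underside; about 0.26 kg. Origin: centre of its underside, z up; round.
- standard_pot: Ordinary terracotta flowerpot, middle of the stack, loose on the bulb pan's floor, its upper 51 mm above the pan's rim. 100 mm tall, 111 mm across the rim. Top 28 mm: nearly upright collar, wall 9 mm thick (mouth 93 mm wide); below it tapers to a flat foot 72 mm across; inner floor 8 mm above the underside; about 0.36 kg. Origin: centre of its underside, z up; round.
- bulb_pan: Wide, low terracotta pot (a bulb pan), bottom of the stack, standing on the bench. 58 mm tall, 150 mm across the rim. Top 24 mm: nearly upright collar, wall 9 mm thick (mouth 132 mm wide); below it tapers to a flat foot 110 mm across; inner floor 9 mm above the underside; about 0.46 kg. Origin: centre of its underside, z up; round.
- large_saucer: Largest terracotta saucer, for the bulb pan, loose on the bench. Round clay dish, 160 mm across its rim and 26 mm high, walls 6 mm thick and flaring; flat foot 142 mm across, flat inner floor 130 mm across and 6 mm above the underside. Origin: centre of its underside, z up; round.
- medium_saucer: Middle-sized terracotta saucer, for the standard pot, loose on the bench. Round clay dish, 120 mm across its rim and 22 mm high, walls 6 mm thick and flaring; flat foot 104 mm across, flat inner floor 92 mm across and 6 mm above the underside. Origin: centre of its underside, z up; round.
- small_saucer: Smallest terracotta saucer, for the long tom, loose on the bench. Round clay dish, 90 mm across its rim and 20 mm high, walls 6 mm thick and flaring; flat foot 78 mm across, flat inner floor 66 mm across and 6 mm above the underside. Origin: centre of its underside, z up; round.
- nursery_pot: Green plastic nursery pot, empty, 84 mm tall, 91 mm across the rim, standing in the white saucer; to be left alone. Origin: centre of its underside, z up.
- white_saucer: White ceramic saucer, 104 mm across, 18 mm high, under the nursery pot; to be left alone. Origin: centre of its underside, z up.
- trowel: Steel hand trowel with a wooden handle, about 290 mm long, lying beyond the work; to be left alone. Origin: under its middle, at bench level; x points along it to the blade's tip (156 mm ahead), handle to -x.

How it is judged (in metres and radians):
At the end, for the whole second after the job is handed in: Long tom on the small, standard pot on the medium, bulb pan on the large terracotta saucer: centred within 14 mm, foot flat on its floor (height within 4 mm), pots and saucers upright within 4 degrees, released, at rest; each of these saucers within 30 mm of where it lay at the start (horizontal distance between bulb_pan and large_saucer below 0.014 m and z of bulb_pan in the frame of large_saucer between 0.002 and 0.01 m and angle between each of bulb_pan, large_saucer, standard_pot, medium_saucer, long_tom, small_saucer's own z axis and vertical below 0.07 rad and linear speed of each of bulb_pan, standard_pot, long_tom below 0.02 m/s and angular speed of each of bulb_pan, standard_pot, long_tom below 0.2 rad/s and distance of each of large_saucer, medium_saucer, small_saucer from where it was at the start of the episode below 0.03 m and horizontal distance between standard_pot and medium_saucer below 0.014 m and z of standard_pot in the frame of medium_saucer between 0.002 and 0.01 m and horizontal distance between long_tom and small_saucer below 0.014 m and z of long_tom in the frame of small_saucer between 0.002 and 0.01 m); the robot touches nothing.
It fails at once if a clay pot is knocked over (angle between any of bulb_pan, standard_pot, long_tom's own z axis and vertical above 0.8 rad).
It fails at once if a clay pot is dropped or banged down (faster than 0.5 m/s within 40 mm of the bench) ((height (world z) of bulb_pan below 0.04 m and linear speed of bulb_pan above 0.5 m/s) or (height (world z) of standard_pot below 0.04 m and linear speed of standard_pot above 0.5 m/s) or (height (world z) of long_tom below 0.04 m and linear speed of long_tom above 0.5 m/s)).
It fails at once if the nursery pot, the white saucer or the trowel is shifted more than 20 mm (distance of any of nursery_pot, white_saucer, trowel from where it was at the start of the episode above 0.02 m).
It also fails if it takes over 112 s, if anything falls off the work surface, if the arm or the gripper's body presses on something with over 40 N, if the wrist force passes 120 N, or if a joint passes its speed limit or range.

## Working session

There is one attempt and no reset: what is moved stays moved. The work goes in short steps, Python scripts to look and compute and a tool call to move; the robot and the scene stay as the last step left them, time stands still between calls to the robot, and variables do not carry over. Pictures are saved under pics/ and viewed, at most 14 in all, crops included, and the job is handed in when it is done.

Besides the shell and the picture viewer there is one more tool, called as name([rows], argument=value, ...), one row to a line, values as JSON. step_arm: Moves the arm, as the interface text tells. Its arguments: {"type":"object","properties":{"steps":{"type":"array"},"squeeze":{"type":"number"}},"required":["steps"]}

```bash
mkdir -p pics; ls; python3 - <<'E'
from rig import readout, vision, order
import cv2,numpy as np
s=readout.sense(); print(s)
for n in("scene","top"):
    p,d=vision.read_camera(n); cv2.imwrite(f"pics/{n}0.png",p[...,::-1]); np.save(f"pics/{n}0_d.npy",d)
    m=vision.camera_model(n); print(n,m)
E
```

```text
pics
{'time_s': 0.0, 'joint_positions': array([1.13341305e+00, 2.59215611e-01, 2.07445172e-02, 1.33367285e+00,
       2.98406813e-05, 1.41820890e+00]), 'qd': array([-0.00071122, -0.00125182,  0.00019899, -0.00098474,  0.00174718,
        0.00135278]), 'tau': array([ 2.58927173e-06, -5.55642164e+01,  3.44526172e+01,  1.36069834e-02,
       -1.25045935e-04, -4.68424480e-05]), 'eef_pos': array([154.40079241, 527.59756622, 230.64664507]), 'eef_rot': array([ 1.41917155e-01,  9.89878309e-01, -6.40365113e-04, -2.10168974e-04]), 'wrist_force': array([ 0.04836981, -0.21993553, -0.26654514]), 'wrist_torque': array([0.01324435, 0.01367815, 0.03954494]), 'finger_force': 0.0, 'finger_gap': 85.53321455706039}
scene {'intrinsics': array([[480.3161458 ,   0.        , 317.41902903],
       [  0.        , 480.3161458 , 238.89004818],
       [  0.        ,   0.        ,   1.        ]]), 'R': array([[ 0.13437322,  0.99087525, -0.01049145],
       [ 0.6257623 , -0.09305987, -0.77444264],
       [-0.76835238,  0.0974992 , -0.63255713]]), 't': array([ -88.59870294, -317.43115039, 1393.96243086])}
top {'intrinsics': array([[513.58107842,   0.        , 322.409621  ],
       [  0.        , 513.58107842, 231.77464828],
       [  0.        ,   0.        ,   1.        ]]), 'R': array([[-0.01885827, -0.99975822,  0.01130794],
       [-0.99800919,  0.01814208, -0.06040297],
       [ 0.06018321, -0.01242452, -0.99811002]]), 't': array([  -2.42936923,  572.98061216, 1250.92535886])}
```

View pics/top0.png

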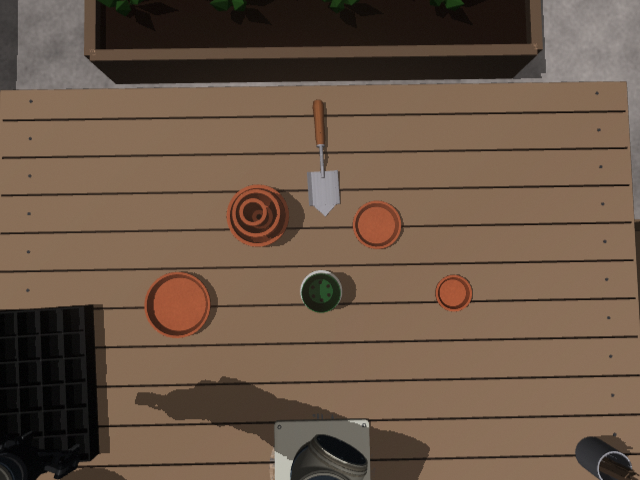

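View pics/scene0.png

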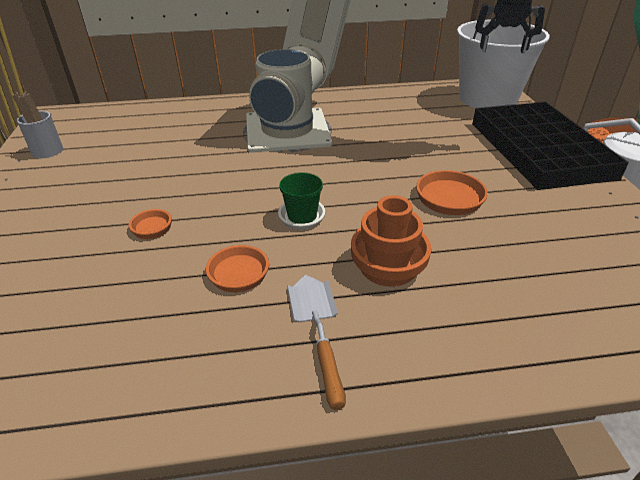

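The top view shows the stack at (258,215), the medium saucer at (377,225), the small one at (454,293) and the large one at (178,304). The nursery pot is at (321,291). The scene view agrees. Next I'll measure the rims from depth and colour.

```bash
cat > h.py <<'E'
import numpy as np,cv2
from scipy.optimize import least_squares
def world(d,m):
    K,R,t=m["intrinsics"],np.array(m["R"]),np.array(m["t"])
    v,u=np.mgrid[:480,:640]
    c=np.stack([(u-K[0,2])/K[0,0]*d,(v-K[1,2])/K[1,1]*d,d],-1)
    return (c-t)@R
def plane(uv,z,m):
    K,R,t=m["intrinsics"],np.array(m["R"]),np.array(m["t"])
    uv=np.asarray(uv,float).reshape(-1,2)
    r=np.c_[(uv-[K[0,2],K[1,2]])/[K[0,0],K[1,1]],np.ones(len(uv))]@R
    C=-t@R
    return (C+r*((z-C[2])/r[:,2])[:,None])[:,:2]
def circ(P):
    f=least_squares(lambda q:np.hypot(*(P-q[:2]).T)-q[2],[*P.mean(0),50],loss="soft_l1",f_scale=2)
    return f.x.round(1), np.median(abs(f.fun)).round(2)
def clay(p):
    h=cv2.cvtColor(p,cv2.COLOR_RGB2HSV)
    return (((h[...,0]<10)|(h[...,0]>176))&(h[...,1]>150)&(h[...,2]>60)).astype(np.uint8)
def outlines(p,m,amin=400):
    cs,_=cv2.findContours(clay(p),cv2.RETR_EXTERNAL,cv2.CHAIN_APPROX_NONE)
    return [c[:,0] for c in cs if cv2.contourArea(c)>amin]
E
python3 - <<'E'
from h import *
from rig import vision
p=cv2.imread("pics/top0.png")[...,::-1].copy(); d=np.load("pics/top0_d.npy"); m=vision.camera_model("top")
W=world(d,m); 
for c in outlines(p,m):
    print(c.mean(0).round(),[circ(plane(c,z,m)) for z in(20,22,26,58)])
v,u=np.mgrid[:480,:640]; near=(abs(u-258)<36)&(abs(v-215)<36)
print("bench z",np.median(W[300:330,400:430,2]))
for a,b in((138,155),(103,114),(52,63)):
    k=near&(W[...,2]>a)&(W[...,2]<b); P=W[k]; c=circ(P[:,:2]); print(a,k.sum(),np.median(P[:,2]),c)
E
```

```text
[454. 293.] [(array([ 417.3, -331.7,   43.4]), np.float64(0.47)), (array([ 417.4, -331.2,   43.3]), np.float64(0.47)), (array([ 417.7, -330.1,   43.2]), np.float64(0.47)), (array([ 419.7, -321.6,   42.1]), np.float64(0.46))]
[177. 304.] [(array([402. , 344.3,  78.4]), np.float64(0.56)), (array([402.2, 343.8,  78.3]), np.float64(0.56)), (array([402.5, 342.7,  78. ]), np.float64(0.56)), (array([404.9, 334.1,  76.1]), np.float64(0.55))]
[377. 224.] [(array([ 588.4, -147.4,   58.1]), np.float64(0.57)), (array([ 588.3, -147.2,   58. ]), np.float64(0.57)), (array([ 588. , -146.7,   57.8]), np.float64(0.56)), (array([ 585.7, -142.9,   56.3]), np.float64(0.55))]
[257. 215.] [(array([616.7, 146.9,  74.9]), np.float64(0.6)), (array([616.6, 146.7,  74.8]), np.float64(0.6)), (array([616.2, 146.3,  74.6]), np.float64(0.6)), (array([613.1, 142.6,  72.7]), np.float64(0.58))]
bench z 0.2485203134955365
138 322 146.4477683965666 (array([613.3, 142.1,  26.6]), np.float64(2.33))
103 583 108.65475116476954 (array([614.3, 139.5,  50.5]), np.float64(2.44))
52 794 57.656949688844605 (array([613.9, 142.1,  69.5]), np.float64(2.67))
```

The manual's scale: turns go in shares of 4 rad. Converting my numbers, -1.058 rad is -0.2645.

step_arm([
  [[0.459,-0.386,0],-0.2645,0],
  [[0.459,-0.386,0],-0.2645,0],
  [[0.459,-0.386,0],-0.2645,0],
  [[0.459,-0.386,0],-0.2645,0],
  [[0.459,-0.386,0],-0.2645,0],
  [[0.459,-0.386,0],-0.2645,0],
  [[0.459,-0.386,0],-0.2645,0],
  [[0.459,-0.386,0],-0.2645,0],
  [[0.459,-0.386,0],-0.2645,0],
  [[0.459,-0.386,0],-0.2645,0],
  [[0.459,-0.386,0],-0.2645,0],
  [[0.459,-0.386,0],-0.2645,0],
  [[0.459,-0.386,0],-0.2645,0],
  [[0.459,-0.386,0],-0.2645,0],
  [[0.459,-0.386,0],-0.2645,0],
  [[0.459,-0.386,0],-0.2645,0],
], squeeze=30)

```text
time_s: 2.1
eef_pos: [613.4, 142.1, 231.4]
eef_rot: [0.622, 0.783, 0.0, 0.0]
wrist_force: [0.5, 0.4, 0.3]
finger_gap: 85.5
finger_force: 0.0
```

```bash
python3 - <<'E'
from rig import readout, vision
import cv2,numpy as np
s=readout.sense(); print(s["time_s"],s["joint_positions"].round(2),s["eef_pos"].round(1),s["eef_rot"].round(3),s["finger_gap"])
m=vision.camera_model("wrist"); p,d=vision.read_camera("wrist"); cv2.imwrite("pics/w1.png",p[...,::-1]); print(m)
from h import *
W=world(d,m)
for a,b in((141,152),(104,113),(53,62)):
    k=(clay(p)>0)&(d>0)&(W[...,2]>a)&(W[...,2]<b)&(np.hypot(W[...,0]-614,W[...,1]-142)<90); P=W[k]
    if k.sum()>50: print(a,k.sum(),np.median(P[:,2]),circ(P[:,:2]),P[:,:2].min(0),P[:,:2].max(0))
E
```

```text
2.1 [0.09 0.4  0.23 1.4  0.   1.44] [613.4 142.1 231.4] [0.622 0.783 0.    0.   ] 85.47138492106899
{'intrinsics': array([[389.60273899,   0.        , 324.60103698],
       [  0.        , 389.60273899, 241.2620576 ],
       [  0.        ,   0.        ,   1.        ]]), 'R': array([[ 9.73834950e-01,  2.27255965e-01,  4.65157651e-04],
       [ 2.16737074e-01, -9.29371148e-01,  2.98821536e-01],
       [ 6.83412807e-02, -2.90902039e-01, -9.54308898e-01]]), 't': array([-629.91871648,  -39.02868876,  378.21046076])}
```

View pics/w1.png

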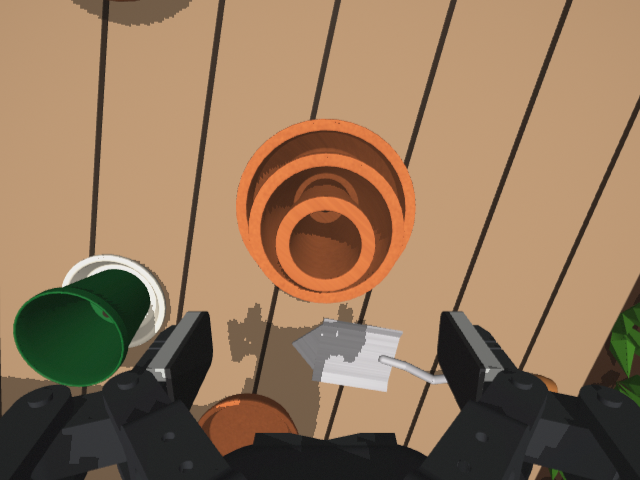

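The wrist picture shows the three rims nearly concentric, with the long tom mouth at about (325,243) and the pan rim centred near (326,210). The fingers come in at left and right. The hue is more orange here, so I'll mask on saturation and measure again.

```bash
sed -i 's/<10)|/<14)|/' h.py; python3 - <<'E'
from rig import vision
from h import *
m=vision.camera_model("wrist"); p,d=vision.read_camera("wrist")
W=world(d,m); print(W[243,370],W[330,420], cv2.cvtColor(p,cv2.COLOR_RGB2HSV)[243,367])
for a,b,r in((141,152,40),(103,114,65),(53,62,85)):
    k=(d>0)&(W[...,2]>a)&(W[...,2]<b)&(np.hypot(W[...,0]-614,W[...,1]-142)<r); P=W[k]
    print(a,k.sum())
    if k.sum()>50: print(np.median(P[:,2]),circ(P[:,:2]),P[:,:2].min(0),P[:,:2].max(0))
E
```

```text
[639.67917002 152.771493   145.61452899] [746.56403693  27.93668317  -1.62328129] [ 11 175 224]
141 3981
145.67284312566224 (array([612.9, 145.7,  26.4]), np.float64(2.37)) [582.4950287  114.30485958] [643.89753878 175.71362311]
103 6242
107.67559097618192 (array([614.2, 143.6,  50.1]), np.float64(2.48)) [559.38491174  87.13519464] [669.44014457 197.64841108]
53 4556
56.77391716851987 (array([613.2, 146.1,  68.8]), np.float64(2.79)) [538.7510579   86.01703823] [688.55085662 219.53086401]
```

step_arm([
  [[0,0.002,-0.05],0,0],
  [[0,0.002,-0.09],0,0],
  [[0,0.002,-0.105],0,0],
  [[0,0.002,-0.119],0,0],
  [[0,0.002,-0.119],0,0],
  [[0,0.002,-0.119],0,0],
  [[0,0.002,-0.119],0,0.25],
  [[0,0.002,-0.119],0,0.5],
  [[0,0.002,-0.119],0,0.5],
  [[0,0.002,-0.119],0,0.5],
  [[0,0.002,-0.119],0,0.5],
  [[0,0.002,-0.119],0,0.5],
], squeeze=40)

```text
time_s: 3.7
eef_pos: [614.0, 143.9, 113.6]
eef_rot: [0.622, 0.783, 0.001, 0.001]
wrist_force: [-1.6, 0.2, 5.6]
finger_gap: 60.4
finger_force: 43.0
```

step_arm([
  [[0,0,0.01],0,0.5],
  [[0,0,0.03],0,0.5],
  [[0,0,0.06],0,0.5],
  [[0,0,0.09],0,0.5],
  [[0,0,0.12],0,0.5],
  [[0,0,0.14],0,0.5],
  [[0,0,0.14],0,0.5],
  [[0,0,0.14],0,0.5],
])

```text
time_s: 4.7
eef_pos: [613.2, 143.8, 251.4]
eef_rot: [0.622, 0.783, -0.0, -0.0]
wrist_force: [0.4, 0.4, -3.3]
finger_gap: 60.8
finger_force: 44.3
```

```bash
python3 - <<'E'
from rig import vision,readout
from h import *
s=readout.sense();print(s["time_s"],s["eef_pos"].round(1),s["wrist_force"],s["finger_gap"])
p,d=vision.read_camera("scene"); cv2.imwrite("pics/s1.png",p[100:340,220:520,::-1])
E
```

```text
4.7 [613.2 143.8 251.4] [ 0.39738894  0.36170804 -3.25472724] 60.787560734546794
```

View pics/s1.png

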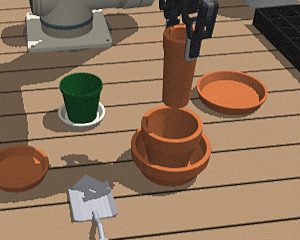

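The long tom hangs upright and clear of the stack, with its foot at about (178,105) in the crop. Next I carry it to the small saucer.

step_arm([
  [[-0.008,-0.02,0],0,0.5],
  [[-0.023,-0.055,0],0,0.5],
  [[-0.039,-0.095,0],0,0.5],
  [[-0.055,-0.135,0],0,0.5],
  [[-0.072,-0.175,0],0,0.5],
  [[-0.088,-0.215,0],0,0.5],
  [[-0.105,-0.255,0],0,0.5],
  [[-0.121,-0.295,0],0,0.5],
  [[-0.138,-0.335,0],0,0.5],
  [[-0.154,-0.375,0],0,0.5],
  [[-0.171,-0.415,0],0,0.5],
  [[-0.184,-0.447,0],0,0.5],
  [[-0.192,-0.467,-0.01],0,0.5],
  [[-0.196,-0.475,-0.04],0,0.5],
  [[-0.196,-0.475,-0.07],0,0.5],
  [[-0.196,-0.475,-0.09],0,0.5],
  [[-0.196,-0.475,-0.105],0,0.5],
  [[-0.196,-0.475,-0.115],0,0.5],
  [[-0.196,-0.475,-0.115],0,0.5],
  [[-0.196,-0.475,-0.115],0,0.5],
])

```text
time_s: 7.25
eef_pos: [417.8, -331.4, 137.9]
eef_rot: [0.622, 0.783, -0.0, 0.0]
wrist_force: [-0.3, -0.1, -2.7]
finger_gap: 60.8
finger_force: 44.5
```

```bash
python3 - <<'E'
from rig import vision,readout
from h import *
s=readout.sense();print(s["time_s"],s["eef_pos"].round(1),s["wrist_force"],s["finger_gap"])
m=vision.camera_model("wrist");p,d=vision.read_camera("wrist"); cv2.imwrite("pics/w2.png",p[...,::-1])
W=world(d,m)
k=(d>0)&(clay(p)>0)&(W[...,2]>15)&(W[...,2]<24);P=W[k];print(k.sum(),circ(P[:,:2]),P.min(0),P.max(0))
E
```

```text
7.25 [ 417.8 -331.4  137.9] [-0.25203101 -0.08222038 -2.65667698] 60.83094051137529
4614 (array([ 466.8, -231.3,   96.6]), np.float64(12.65)) [ 372.94265633 -361.35649114   15.00584823] [ 592.0886091  -156.66511747   23.62440567]
```

View pics/w2.png

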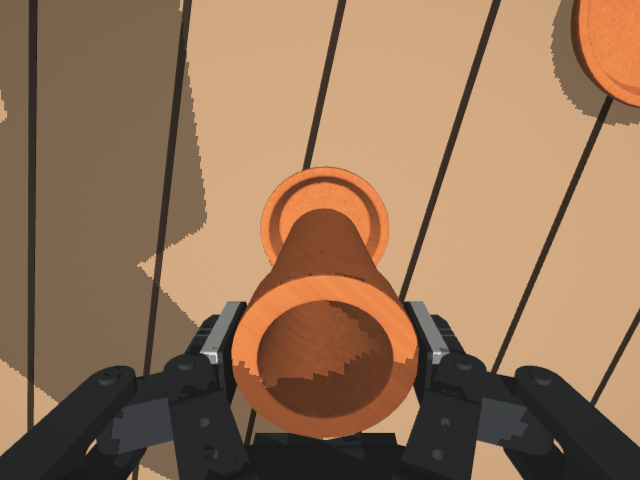

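The wrist picture shows the saucer at (325,228), in line with the pot held between the fingers at (325,355). I'll compare the two centres in the wrist frame.

```bash
python3 - <<'E'
from rig import vision
from h import *
m=vision.camera_model("wrist");p,d=vision.read_camera("wrist")
W=world(d,m);n=np.hypot(W[...,0]-417,W[...,1]+331)
k=(d>0)&(W[...,2]>17)&(W[...,2]<24)&(n<60)&(n>34);P=W[k][:,:2]
f=least_squares(lambda q:np.hypot(*(P-q).T)-42,[417,-331],loss="soft_l1",f_scale=2);print(k.sum(),f.x)
v,u=np.mgrid[:480,:640]
k=(d>0)&(v>270)&(W[...,2]>158)&(W[...,2]<180)&(n<40);print(k.sum(),np.median(W[k][:,2]),circ(W[k][:,:2]),W[k].min(0),W[k].max(0))
E
```

```text
2461 [ 417.49424199 -330.00356341]
19753 169.93475854740961 (array([ 417. , -327.5,   26.7]), np.float64(2.69)) [ 377.08729285 -361.440361    158.00024731] [ 451.64881235 -299.01422487  179.99626172]
```

step_arm([
  [[0,-0.001,-0.01],0,0.5],
  [[0,-0.001,-0.02],0,0.5],
  [[0,-0.001,-0.027],0,0.5],
  [[0,-0.001,-0.032],0,0.5],
  [[0,-0.001,-0.034],0,0.5],
  [[0,-0.001,-0.035],0,0.5],
  [[0,-0.001,-0.036],0,0.5],
  [[0,-0.001,-0.036],0,0.5],
])

```text
time_s: 8.35
eef_pos: [417.8, -332.7, 102.6]
eef_rot: [0.622, 0.783, -0.0, 0.001]
wrist_force: [-3.2, 1.3, 7.9]
finger_gap: 60.3
finger_force: 45.3
```

step_arm([
  [[0,0,0],0,0.2],
  [[0,0,0],0,0.1],
  [[0,0,0],0,0],
  [[0,0,0],0,0],
  [[0,0,0],0,0],
  [[0,0,0],0,0],
  [[0,0,0.02],0,0],
  [[0,0,0.06],0,0],
  [[0,0,0.11],0,0],
  [[0,0,0.15],0,0],
  [[0,0,0.15],0,0],
])

```text
time_s: 9.72
eef_pos: [418.4, -333.0, 254.3]
eef_rot: [0.622, 0.783, -0.0, 0.003]
wrist_force: [0.1, 0.1, -1.0]
finger_gap: 85.4
finger_force: 0.0
```

```bash
cat > chk.py <<'E'
from rig import vision,readout
from h import *
import sys
s=readout.sense();print(s["time_s"],s["eef_pos"].round(1),s["wrist_force"].round(1),s["finger_gap"])
m=vision.camera_model("top");p,d=vision.read_camera("top");W=world(d,m)
def ring(cx,cy,R,z,tol,wall=9):
    n=np.hypot(W[...,0]-cx,W[...,1]-cy)
    P=W[(d>0)&(n<R+14)&(W[...,2]>z-tol)&(W[...,2]<z+tol)]
    if len(P)<30: return print("none",z,len(P))
    Q=P[:,:2]; f=least_squares(lambda q:np.hypot(*(Q-q).T)-(R-wall/2),[cx,cy],loss="soft_l1",f_scale=2)
    print("R",R,len(P),"z",np.median(P[:,2]).round(1),"c",f.x.round(1),"ext",((Q.min(0)+Q.max(0))/2).round(1),"tiltfit",np.linalg.lstsq(np.c_[Q-f.x,np.ones(len(Q))],P[:,2],rcond=None)[0].round(3))
E
python3 - <<'E'
from chk import *
ring(417.5,-331,31,136,6); ring(417.5,-331,45,20,3,6)
ring(614,142,55.5,109,5); ring(613,143,75,58,4)
cv2.imwrite("pics/t2.png",p[150:350,200:500,::-1])
E
```

```text
9.725 [ 418.4 -333.   254.3] [ 0.1  0.1 -1. ] 85.41946037223413
R 31 326 z 135.7 c [ 417.3 -332.5] ext [ 417.4 -332.9] tiltfit [-4.0000e-03  4.0000e-03  1.3562e+02]
R 45 189 z 19.9 c [ 417.4 -332.2] ext [ 417.6 -327.3] tiltfit [1.0000e-03 5.0000e-03 1.9836e+01]
R 55.5 547 z 108.6 c [614.6 139.8] ext [614.8 140.6] tiltfit [ 1.00000e-03 -2.00000e-03  1.08722e+02]
R 75 742 z 58.0 c [613.7 141.7] ext [613.9 142.1] tiltfit [ 2.0000e-03 -2.0000e-03  5.7978e+01]
```

View pics/t2.png

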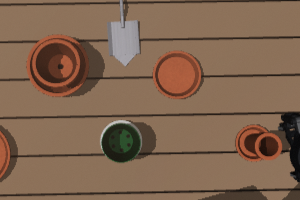

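The long tom stands centred on its saucer: upright, rim at z 136, at (268,147) in the crop. Standard pot next, gripping its near wall.

step_arm([
  [[0.146,0.4625,0],0,0.2],
  [[0.146,0.4625,0],0,0.4],
  [[0.146,0.4625,0],0,0.5],
  [[0.146,0.4625,0],0,0.5],
  [[0.146,0.4625,0],0,0.5],
  [[0.146,0.4625,0],0,0.5],
  [[0.146,0.4625,0],0,0.5],
  [[0.146,0.4625,0],0,0.5],
  [[0.146,0.4625,0],0,0.5],
  [[0.146,0.4625,0],0,0.5],
  [[0.146,0.4625,-0.04],0,0.5],
  [[0.146,0.4625,-0.08],0,0.5],
  [[0.146,0.4625,-0.11],0,0.5],
  [[0.146,0.4625,-0.11],0,0.5],
  [[0.146,0.4625,-0.11],0,0.5],
  [[0.146,0.4625,-0.11],0,0.5],
])

```text
time_s: 11.78
eef_pos: [564.3, 130.1, 142.8]
eef_rot: [0.622, 0.783, 0.001, 0.001]
wrist_force: [0.4, -0.0, 0.6]
finger_gap: 42.7
finger_force: 0.0
```

```bash
python3 - <<'E'
from rig import vision,readout
from h import *
s=readout.sense();print(s["time_s"],s["eef_pos"].round(1),s["wrist_force"],s["finger_gap"])
m=vision.camera_model("wrist");p,d=vision.read_camera("wrist");cv2.imwrite("pics/w3.png",p[...,::-1])
E
```

```text
11.775 [564.3 130.1 142.8] [ 0.43804006 -0.04939129  0.64276262] 42.69829881394831
```

View pics/w3.png

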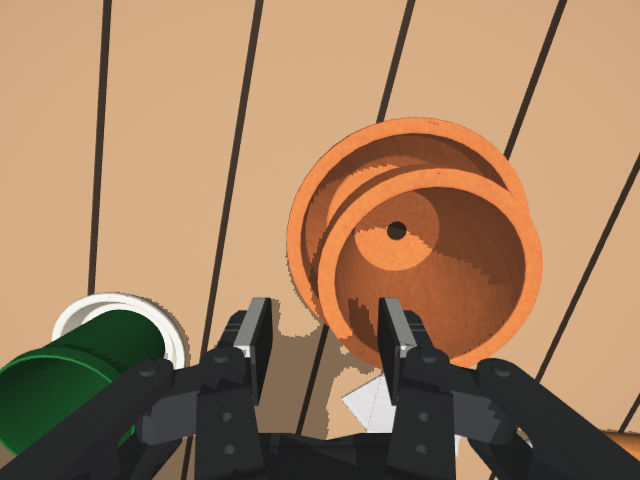

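The fingers straddle the near wall of the standard pot: wall at about (328,290), pads at (255,330) and (395,330). I'll lower and grip.

step_arm([
  [[0,0,-0.02],0,0.5],
  [[0,0,-0.04],0,0.5],
  [[0,0,-0.055],0,0.5],
  [[0,0,-0.067],0,0.5],
  [[0,0,-0.067],0,0.5],
  [[0,0,-0.067],0,0.6],
  [[0,0,-0.067],0,0.7],
  [[0,0,-0.067],0,0.8],
  [[0,0,-0.067],0,0.9],
  [[0,0,-0.067],0,1],
  [[0,0,-0.067],0,1],
  [[0,0,-0.067],0,1],
  [[0,0,-0.067],0,1],
], squeeze=60)

```text
time_s: 13.45
eef_pos: [565.7, 130.4, 76.1]
eef_rot: [0.622, 0.783, 0.002, 0.002]
wrist_force: [2.5, -0.2, 7.6]
finger_gap: 10.1
finger_force: 54.8
```

step_arm([
  [[0,0,0.005],0,1],
  [[0,0,0.012],0,1],
  [[0,0,0.022],0,1],
  [[0,0,0.035],0,1],
  [[0,0,0.055],0,1],
  [[0,0,0.075],0,1],
  [[0,0,0.095],0,1],
  [[0,0,0.11],0,1],
  [[0,0,0.12],0,1],
  [[0,0,0.12],0,1],
])

```text
time_s: 14.7
eef_pos: [563.7, 130.4, 194.8]
eef_rot: [0.622, 0.783, 0.0, 0.0]
wrist_force: [-0.5, -0.5, -3.6]
finger_gap: 9.6
finger_force: 58.3
```

```bash
python3 - <<'E'
from chk import *
ring(614,142,55.5,229,10); ring(613,143,75,58,4);ring(588,-147,60,22,4,6)
P,_=vision.read_camera("scene"); cv2.imwrite("pics/s3.png",P[100:340,220:520,::-1])
E
```

```text
14.7 [563.7 130.4 194.8] [-0.5 -0.5 -3.6] 9.612265323724316
R 55.5 212 z 225.0 c [612.9 140.7] ext [620.9 106.2] tiltfit [-3.50000e-02 -5.10000e-02  2.23157e+02]
R 75 267 z 58.0 c [614.1 142.5] ext [614.4  98.2] tiltfit [0.0000e+00 6.0000e-03 5.8312e+01]
R 60 433 z 21.5 c [ 589.  -146.8] ext [ 589.5 -146.9] tiltfit [ 2.0000e-03 -2.0000e-03  2.1578e+01]
```

View pics/s3.png

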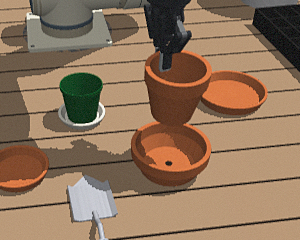

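The standard pot hangs nearly level and clear of the pan, with its foot at about (175,120) in the crop. I'll carry it over the medium saucer.

step_arm([
  [[-0.001,-0.01,0],0,1],
  [[-0.003,-0.03,0],0,1],
  [[-0.005,-0.06,0],0,1],
  [[-0.008,-0.09,0],0,1],
  [[-0.011,-0.125,0],0,1],
  [[-0.014,-0.16,0],0,1],
  [[-0.017,-0.195,0],0,1],
  [[-0.02,-0.23,0],0,1],
  [[-0.022,-0.258,0],0,1],
  [[-0.024,-0.278,0],0,1],
  [[-0.025,-0.288,-0.01],0,1],
  [[-0.025,-0.288,-0.03],0,1],
  [[-0.025,-0.288,-0.055],0,1],
  [[-0.025,-0.288,-0.075],0,1],
  [[-0.025,-0.288,-0.085],0,1],
  [[-0.025,-0.288,-0.09],0,1],
  [[-0.025,-0.288,-0.09],0,1],
])

```text
time_s: 16.92
eef_pos: [538.7, -157.6, 104.4]
eef_rot: [0.622, 0.783, 0.0, 0.0]
wrist_force: [0.3, 0.6, -3.3]
finger_gap: 9.3
finger_force: 58.6
```

```bash
python3 - <<'E'
from chk import *
ring(588,-147,55.5,136,8)
m=vision.camera_model("wrist");p,d=vision.read_camera("wrist");W=world(d,m)
chk=__import__("chk");chk.W=W;chk.d=d
ring(588,-147,55.5,136,8)
n=np.hypot(W[...,0]-588,W[...,1]+147);Q=W[(d>0)&(n>50)&(n<75)&(W[...,2]>17)&(W[...,2]<25)][:,:2]
f=least_squares(lambda q:np.hypot(*(Q-q).T)-57,[588,-147],loss="soft_l1",f_scale=2);print(len(Q),f.x)
P,_=vision.read_camera("scene"); cv2.imwrite("pics/s4.png",P[100:340,120:420,::-1])
E
```

```text
16.925 [ 538.7 -157.6  104.4] [ 0.3  0.6 -3.3] 9.317820158319519
R 55.5 340 z 133.1 c [ 587.7 -146.6] ext [ 589.3 -137.7] tiltfit [-4.90000e-02 -1.40000e-02  1.34223e+02]
R 55.5 21719 z 133.2 c [ 586.8 -144.4] ext [ 581.8 -137.2] tiltfit [-5.70000e-02 -2.20000e-02  1.33549e+02]
3359 [ 589.43708967 -145.44059745]
```

View pics/s4.png

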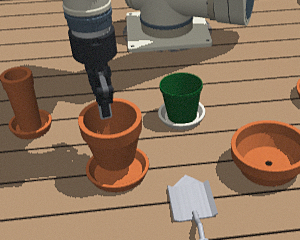

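The pot is above the medium saucer at (113,140) in the crop, sagging about 3° toward the far side. I'll shift 2 mm and lower it gently.

step_arm([
  [[0.002,0,-0.008],0,1],
  [[0.002,0,-0.015],0,1],
  [[0.002,0,-0.02],0,1],
  [[0.002,0,-0.023],0,1],
  [[0.002,0,-0.025],0,1],
  [[0.002,0,-0.027],0,1],
  [[0.002,0,-0.028],0,1],
  [[0.002,0,-0.028],0,1],
])

```text
time_s: 18.08
eef_pos: [540.5, -157.9, 77.0]
eef_rot: [0.622, 0.783, -0.0, 0.0]
wrist_force: [-4.4, -1.1, 3.8]
finger_gap: 9.7
finger_force: 59.6
```

Contact. I'll go a little lower so the foot beds flat.

step_arm([
  [[0,0,-0.001],0,1],
  [[0,0,-0.002],0,1],
  [[0,0,-0.003],0,1],
  [[0,0,-0.003],0,1],
])

```text
time_s: 18.58
eef_pos: [540.5, -158.5, 75.5]
eef_rot: [0.622, 0.783, -0.0, 0.001]
wrist_force: [-11.6, -2.0, 19.4]
finger_gap: 9.5
finger_force: 65.6
```

step_arm([
  [[0,0,0],0,1],
  [[0,0,0],0,1],
  [[0,0,0],0,0.85],
  [[0,0,0],0,0.8],
  [[0,0,0],0,0.75],
  [[0,0,0],0,0.65],
  [[0,0,0],0,0.55],
  [[0,0,0],0,0.55],
  [[0,0,0],0,0.55],
  [[0,0,0.03],0,0.55],
  [[0,0,0.07],0,0.55],
  [[0,0,0.11],0,0.55],
  [[0,0,0.15],0,0.55],
  [[0,0,0.15],0,0.55],
  [[0,0,0.15],0,0.55],
], squeeze=20)

```text
time_s: 20.45
eef_pos: [540.3, -157.6, 222.7]
eef_rot: [0.622, 0.783, -0.0, -0.0]
wrist_force: [-0.6, 0.2, -1.1]
finger_gap: 38.5
finger_force: 0.0
```

```bash
python3 - <<'E'
from chk import *
ring(588,-147,55.5,106,7);ring(588,-147,60,22,4,6); ring(613,143,75,58,4); ring(402,343,80,26,4,6)
c=__import__("chk");c.m=vision.camera_model("wrist");c.p,c.d=vision.read_camera("wrist");c.W=world(c.d,c.m)
ring(588,-147,55.5,106,7)
E
```

```text
20.45 [ 540.3 -157.6  222.7] [-0.6  0.2 -1.1] 38.467919512615325
R 55.5 350 z 105.6 c [ 586.7 -148.1] ext [ 586.9 -145.5] tiltfit [1.00000e-03 7.00000e-03 1.05391e+02]
R 60 261 z 21.4 c [ 588.4 -148.9] ext [ 588.5 -129.8] tiltfit [-1.0000e-03  1.2000e-02  2.1215e+01]
R 75 630 z 57.7 c [613.7 142.2] ext [614.  142.1] tiltfit [-3.0000e-03 -0.0000e+00  5.7764e+01]
R 80 580 z 25.2 c [403.1 342.3] ext [402.3 343.3] tiltfit [-0.0000e+00 -2.0000e-03  2.5397e+01]
R 55.5 6186 z 104.6 c [ 586.  -145.1] ext [ 586.7 -145.6] tiltfit [-4.0000e-03  5.0000e-03  1.0438e+02]
```

The standard pot stands flat (rim z 105.6, tilt under 0.5°), about 2 mm off centre. Now for the bulb pan, gripping its near wall no deeper than the collar.

step_arm([
  [[0.0045,0.285,0],0,0.55],
  [[0.0045,0.285,0],0,0.55],
  [[0.0045,0.285,0],0,0.55],
  [[0.0045,0.285,0],0,0.55],
  [[0.0045,0.285,0],0,0.55],
  [[0.0045,0.285,0],0,0.55],
  [[0.0045,0.285,-0.05],0,0.55],
  [[0.0045,0.285,-0.1],0,0.55],
  [[0.0045,0.285,-0.14],0,0.55],
  [[0.0045,0.285,-0.165],0,0.55],
  [[0.0045,0.285,-0.18],0,0.55],
  [[0.0045,0.285,-0.188],0,0.55],
  [[0.0045,0.285,-0.188],0,0.55],
  [[0.0045,0.285,-0.188],0,0.65],
  [[0.0045,0.285,-0.188],0,0.75],
  [[0.0045,0.285,-0.188],0,0.85],
], squeeze=30)

```text
time_s: 22.55
eef_pos: [545.3, 127.4, 35.8]
eef_rot: [0.622, 0.783, 0.0, 0.0]
wrist_force: [0.3, 0.7, -0.6]
finger_gap: 12.7
finger_force: 0.0
```

step_arm([
  [[0,0,0],0,0.9],
  [[0,0,0],0,0.95],
  [[0,0,0],0,1],
  [[0,0,0],0,1],
  [[0,0,0],0,1],
  [[0,0,0],0,1],
])

```text
time_s: 23.3
eef_pos: [545.5, 127.7, 35.7]
eef_rot: [0.622, 0.783, 0.001, 0.0]
wrist_force: [-0.1, 4.0, 4.9]
finger_gap: 7.6
finger_force: 29.2
```

step_arm([
  [[0,0,0],0,1],
  [[0,0,0],0,1],
  [[0,0,0.004],0,1],
  [[0,0,0.01],0,1],
  [[0,0,0.018],0,1],
  [[0,0,0.025],0,1],
  [[0,0,0.025],0,1],
], squeeze=110)

```text
time_s: 24.18
eef_pos: [545.4, 127.3, 60.9]
eef_rot: [0.622, 0.783, 0.0, 0.0]
wrist_force: [-0.8, 0.2, -4.0]
finger_gap: 5.4
finger_force: 106.2
```

```bash
python3 - <<'E'
from chk import *
ring(613,143,75,81,9)
c=__import__("chk");c.m=vision.camera_model("wrist");c.p,c.d=vision.read_camera("wrist");c.W=world(c.d,c.m)
ring(613,143,75,81,9)
E
```

```text
24.175 [545.4 127.3  60.9] [-0.8  0.2 -4. ] 5.376411602417626
R 75 490 z 80.2 c [614.6 133.9] ext [621.8 133.2] tiltfit [-2.2000e-02 -8.0000e-03  8.0685e+01]
R 75 16540 z 80.2 c [613.4 136.2] ext [605.1 149.6] tiltfit [-3.4000e-02 -2.0000e-03  7.8637e+01]
```

```bash
python3 - <<'E'
from rig import vision
import cv2
p,_=vision.read_camera("wrist"); cv2.imwrite("pics/w5.png",p[...,::-1])
E
```

```text
(no output)
```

View pics/w5.png

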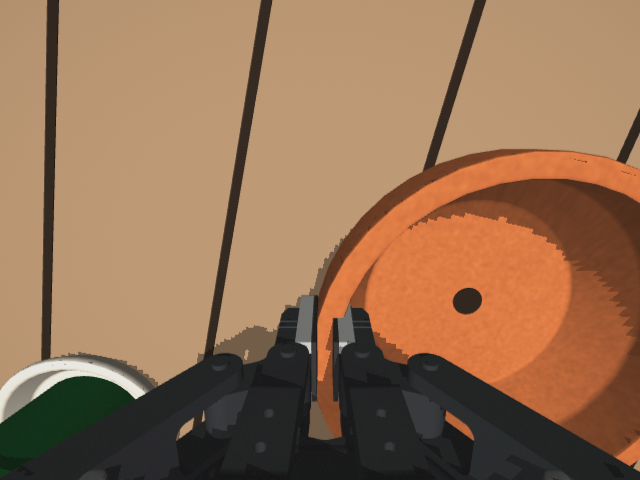

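The grip is sound: the pads clamp the near wall at (325,330), though the pan has swung a few mm sideways. I'll carry it over the large saucer and measure again there.

step_arm([
  [[0,0,0.01],0,1],
  [[0,0,0.03],0,1],
  [[-0.008,0.008,0.045],0,1],
  [[-0.025,0.025,0.05],0,1],
  [[-0.05,0.05,0.05],0,1],
  [[-0.075,0.075,0.05],0,1],
  [[-0.1,0.1,0.05],0,1],
  [[-0.125,0.125,0.05],0,1],
  [[-0.15,0.149,0.05],0,1],
  [[-0.175,0.174,0.05],0,1],
  [[-0.195,0.193,0.05],0,1],
  [[-0.207,0.204,0.05],0,1],
  [[-0.211,0.208,0.045],0,1],
  [[-0.211,0.208,0.035],0,1],
  [[-0.211,0.208,0.025],0,1],
  [[-0.211,0.208,0.02],0,1],
  [[-0.211,0.208,0.02],0,1],
  [[-0.211,0.208,0.02],0,1],
])

```text
time_s: 26.58
eef_pos: [334.4, 335.3, 80.4]
eef_rot: [0.622, 0.783, 0.0, 0.0]
wrist_force: [-0.3, -0.3, -3.5]
finger_gap: 5.2
finger_force: 106.6
```

```bash
python3 - <<'E'
from chk import *
ring(403,343,75,101,9);ring(403,343,80,26,4,6)
c=__import__("chk");c.m=vision.camera_model("wrist");c.p,c.d=vision.read_camera("wrist");c.W=world(c.d,c.m)
ring(403,343,75,101,9)
W=c.W;n=np.hypot(W[...,0]-403,W[...,1]-343);Q=W[(c.d>0)&(n<95)&(W[...,2]>22)&(W[...,2]<30)][:,:2]
f=least_squares(lambda q:np.hypot(*(Q-q).T)-77,[403,343],loss="soft_l1",f_scale=2);print(len(Q),f.x)
P,_=vision.read_camera("scene"); cv2.imwrite("pics/s6.png",P[100:340,340:640,::-1])
E
```

```text
26.575 [334.4 335.3  80.4] [-0.3 -0.3 -3.5] 5.180830355196827
R 75 769 z 99.6 c [404.9 340.8] ext [400.2 341.6] tiltfit [-2.1000e-02 -1.0000e-02  9.9643e+01]
R 80 275 z 25.6 c [402.7 343.8] ext [402.3 315. ] tiltfit [-1.0000e-03  1.0000e-03  2.5767e+01]
R 75 16507 z 100.2 c [402.6 344.2] ext [394.1 357.9] tiltfit [-3.5000e-02 -2.0000e-03  9.8603e+01]
4631 [402.7783558  345.22864946]
```

View pics/s6.png

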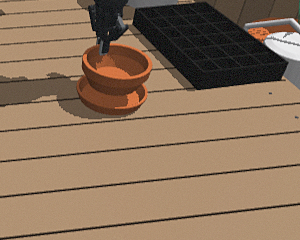

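The pan hangs over the large saucer at (115,75) in the crop, centred within 2 mm and tilted about 2°. Lowering.

step_arm([
  [[-0.001,0.001,-0.01],0,1],
  [[-0.001,0.001,-0.02],0,1],
  [[-0.001,0.001,-0.027],0,1],
  [[-0.001,0.001,-0.031],0,1],
  [[-0.001,0.001,-0.033],0,1],
  [[-0.001,0.001,-0.035],0,1],
  [[-0.001,0.001,-0.036],0,1],
  [[-0.001,0.001,-0.036],0,1],
])

```text
time_s: 27.72
eef_pos: [333.1, 336.4, 44.5]
eef_rot: [0.622, 0.783, 0.0, 0.0]
wrist_force: [-1.9, 0.8, -2.4]
finger_gap: 5.0
finger_force: 106.4
```

step_arm([
  [[0,0,-0.001],0,1],
  [[0,0,-0.002],0,1],
  [[0,0,-0.003],0,1],
  [[0,0,-0.003],0,1],
])

```text
time_s: 28.22
eef_pos: [333.0, 336.5, 42.0]
eef_rot: [0.622, 0.783, 0.0, 0.0]
wrist_force: [-5.1, -1.0, 9.0]
finger_gap: 5.4
finger_force: 107.6
```

step_arm([
  [[0,0,0],0,1],
  [[0,0,0],0,1],
  [[0,0,-0.001],0,1],
  [[0,0,-0.001],0,1],
  [[0,0,-0.001],0,0.88],
  [[0,0,-0.001],0,0.82],
  [[0,0,-0.001],0,0.75],
  [[0,0,-0.001],0,0.65],
  [[0,0,-0.001],0,0.6],
  [[0,0,-0.001],0,0.6],
  [[0,0,0.03],0,0.6],
  [[0,0,0.07],0,0.6],
  [[0,0,0.12],0,0.6],
  [[0,0,0.16],0,0.6],
  [[0,0,0.2],0,0.6],
  [[0,0,0.2],0,0.6],
], squeeze=20)

```text
time_s: 30.22
eef_pos: [334.0, 337.0, 244.0]
eef_rot: [0.622, 0.783, 0.003, 0.001]
wrist_force: [-0.2, 0.3, -0.7]
finger_gap: 34.0
finger_force: 0.0
```

```bash
python3 - <<'E'
from chk import *
ring(403,343,75,64,4);ring(403,343,80,26,4,6)
ring(588,-147,55.5,106,7);ring(588,-147,60,22,4,6)
ring(417.5,-331,31,136,6); ring(417.5,-331,45,20,3,6)
c=__import__("chk");c.m=vision.camera_model("wrist");c.p,c.d=vision.read_camera("wrist");c.W=world(c.d,c.m)
ring(403,343,75,64,4);ring(403,343,80,26,4,6)
P,_=vision.read_camera("scene"); cv2.imwrite("pics/s7.png",P[...,::-1])
E
```

```text
30.225 [334. 337. 244.] [-0.2  0.3 -0.7] 33.99364352428106
R 75 698 z 63.7 c [403.4 342.5] ext [403.  343.2] tiltfit [1.0000e-03 1.0000e-03 6.3683e+01]
R 80 583 z 25.8 c [403.3 341.7] ext [402.3 333.6] tiltfit [-1.0000e-03  4.0000e-03  2.5931e+01]
R 55.5 576 z 105.7 c [ 586.6 -147.7] ext [ 586.7 -148.4] tiltfit [ 1.00000e-03 -2.00000e-03  1.05572e+02]
R 60 282 z 21.0 c [ 589.9 -147.9] ext [ 588.3 -135.2] tiltfit [ 6.0000e-03 -1.8000e-02  2.1891e+01]
R 31 322 z 136.0 c [ 417.3 -332.4] ext [ 417.6 -332.9] tiltfit [ 2.00000e-03 -4.00000e-03  1.35893e+02]
R 45 198 z 19.8 c [ 417.5 -331.8] ext [ 417.6 -325.3] tiltfit [5.0000e-03 1.0000e-03 1.9897e+01]
R 75 5527 z 62.7 c [402.2 345.7] ext [402.5 345.7] tiltfit [-1.0000e-03  1.0000e-03  6.2646e+01]
R 80 3747 z 25.1 c [400.5 345.4] ext [392.9 355.6] tiltfit [ 9.0000e-03 -6.0000e-03  2.5697e+01]
```

View pics/s7.png

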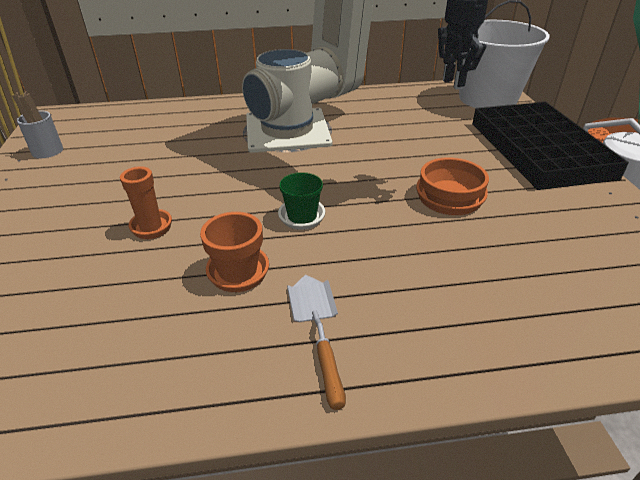

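All three pots stand upright on their own saucers: the long tom at (145,205), the standard pot at (235,250) and the pan at (452,187). The nursery pot and trowel are where they were, and the gripper is clear.

```bash
python3 -c "
from rig import order; print(order.job_done())"
```

```text
the job is handed in; nothing more can be done
None
```

I handed the job in at about 30 s on the robot's clock: each pot is upright and flat on its own saucer, centred within about 4 mm by the cameras, with the nursery pot, white saucer and trowel left alone; no verdict came back.

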